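Find the heavy side of a pulley on the balancing head and hold it down

ROBOT

A 7-joint arm with a two-finger parallel gripper is mounted at the origin on a cart in front of the work surface, level with it; the furniture and walls round the work are solid. World frame = base frame: x ahead of the robot, y to its left, z up, the work surface at z = 0. Lengths are in m, angles in rad, forces in N, time in s.
With the tool pointing down it reaches from about 0.425 to 0.825 m from the base axis. Payload 3.6 kg.
Tool frame: the origin (TCP) lies between the finger pads; the fingertips stand 8 mm ahead of it and the grasp point (between the pads) lies 11 mm behind it (r.tip_reach is the distance from the TCP to the fingertips, in m); z points along the fingers, y is the line along which they close (so a half turn about z gives the same grasp; the last joint's range is limited). The gripper opens to 93 mm and grips with 3 to 60 N. Pads are 15 mm wide; open, the fingers measure 128 mm over their backs; the gripper's body (75 mm by 188 mm) begins 65 mm behind the grasp point.
Start: joints at [1.315, 0.615, -0.013, 1.423, 0.008, 1.103, -0.04], TCP at [0.147, -0.633, 0.227] pointing down, gripper open.
Joint ranges: [-3.12, 3.12], [-0.3, 2.06], [-1.34, 1.32], [0.26, 2.42], [-1.36, 4.5], [0.01, 1.98], [-2.84, 2.84]. Speed limits (rad/s): [2.79, 2.79, 3.14, 3.14, 3.14, 3.14, 3.14].

INTERFACE

Orientations are given as a unit quaternion [x, y, z, w].
In Python, from workcell import readout, eyes, ticket, r gives the robot as it stands.
- The arm moves only by the tool apply_moves, never from a script. Its argument "plan" is a list that holds one entry, the list of rows, each a list of 6 numbers: the shift along the tool's x, y, z scaled (see below), then the turn, a rotation vector about the tool's x, y, z scaled (see below). In form: [[[tx, ty, tz, wx, wy, wz], ...]]. A call has 1 to 10 rows; each row is the pose to reach, as a shift and turn from the pose commanded when the call began, along the tool's axes at that moment, turning the shorter way round; what a row does not reach only later rows make up. The controller multiplies each number of a shift by 0.15 m and each number of a turn by 180 degrees. A row lasts 1/12 s, in which the tool goes at most 41.7 mm and 7.16 degrees, less where a joint would pass 70% of its speed; a pose out of reach is approached as far as the arm can. A call with a number of a shift or a turn outside -1 to 1 is refused whole. A call with a gripper value outside its range is refused whole. "fingers" is the finger opening in mm, from 0 to 93, set as the call begins (left out, the last holds). The fingers move at their own pace and stop on an object; the grip force is fixed at half the most. Time passes only in rows, so rows that repeat a pose let the fingers close. It gives the time, the measured TCP pose, the force, the opening and the grip force at its end, in the units of the state.
- readout.state(): the state, without advancing time (a new reading comes with each control period).
- eyes.grab_frame(name): name is "scene" or "top" or "wrist"; returns a dict with "pixels" (384x512x3 uint8, red, green, blue), "fx", "fy", "cx", "cy" (pixels), "dist" ([k1, k2, p1, p2, k3] as OpenCV has them; the pictures are not rectified), "eye" and "orientation" of the camera in the world. Camera axes: x right, y down, z forward; pixel columns grow to the right and rows downward; lengths in m; the calibration is good to about 2 mm. A picture is of the moment at which its call begins. There is no depth.
- ticket.job_done(): hands the job in; it is judged then, once.
The state is a dict: "t": time; "qpos": joint angles; "qd": joint speeds; "effort": joint torques, N m; "ee_pos": TCP position; "ee_rot": TCP orientation; "contact_force": force on the tool from outside, world axes, zero at the start; "wrist_torque": the same for the moment, N m; "finger_gap": finger opening in m; "finger_force": force on a finger pad.
Only numpy, scipy, OpenCV 4.12 (cv2) and the standard library are available. Lean on these libraries where they do the work, as an engineer would, in place of code of your own. Each camera call takes 0.05 s, during which the arm holds its last target. There are 200 camera calls.

TASK

The pulley on the balancing head has a hidden heavy side: swing it well round by hand, let go so that it rolls back freely and comes to rest, and so find out which side is heavy. The sealed spindle drags and stops it short of true bottom, short on the right when it rolls back from the right and equally short on the left from the left, so the true place lies midway. Then turn the pulley until its heavy side is straight down and finish while still gripping it there, standing still; leave the marker pen, the hex key and the V-block alone.

Things in the scene. Friction and masses are not known exactly. Their poses are not given: they have to be found in the camera images.
- rotor_center (a point): Centre of the pulley, a turned aluminium disc 124 mm in diameter and 20 mm thick (10 mm to either side of this point), on its level spindle axis 100 mm above the desk. The point belongs to the fixed grey balancing head: x runs along the spindle, away from the pulley's front face into the headstock, z is up, y is to the left as one looks at the front face.
- rim_top (a point): Topmost point of the pulley's rim, 62 mm above its centre, 162 mm over the desk, mid-thickness; fixed to the head, same axes. The outer 9 mm of both faces is a flat ring to pinch across the 20 mm thickness. Behind, spindle cover and headstock begin 52 mm back, top 126 mm over the desk. In front, the spindle nut stands out 30 mm, within 13 mm of the axis.
- drive_stud (a point): Big dark drive stud (17 mm) on the pulley's front face, 35 mm from the axis, turning with the pulley; this point is its front. Five small dark screws (8 mm) fill its bolt circle; the one thick line (4 mm) of the rim's graduation is beside it. It says nothing of the heavy side (dense_spot in the rules), which is hidden inside, in any direction from the stud, another one each time.
- rotor (a joint): Angle of the pulley: 0 with the stud straight up, growing clockwise seen from the front (top moves right), endless. Let go, it rolls back without swinging through and rests in some 3 s (at the start too it may still be rolling), 13 to 24 degrees short of true bottom on the side it came from, equally from both sides. Nearer to bottom, or heavy side about straight up, it just stays. Turns with under 0.1 N m.
- marker: White and black marker pen lying on the desk, 135 x 17 x 16 mm, long along its y axis; origin at its centre, underside. Leave it.
- hex_key: Dark hex key lying on the desk, 28 x 87 x 6 mm; origin at its centre, underside. Leave it.
- v_block: Steel V-block standing on the desk, 35 x 60 x 40 mm; origin at its centre, underside. Leave it.

How it is judged:
By the outcome, as a careful person would: the job done as asked, in the order asked, and still so for the second after the job is handed in, while the arm keeps its last pose, push and grip.
It also fails if it takes over 54 s, if anything falls off the work surface, if the arm or the gripper's body presses on something with over 40 N, if the wrist force passes 120 N, or if a joint passes its speed limit or range.

## Working session

There is one attempt and no reset: what is moved stays moved. The work goes in short steps, Python scripts to look and compute and a tool call to move; the robot and the scene stay as the last step left them, time stands still between calls to the robot, and variables do not carry over. Pictures are saved under pics/ and viewed, at most 10 in all, crops included, and the job is handed in when it is done.

Besides the shell and the picture viewer there is one more tool, called after ">>>" as name(argument=value, ...), one argument or row to a line, values as JSON. apply_moves: Moves the arm, as the interface text tells. Shifts and turns lie within -1 to 1; 1 stands for 0.15 m of shift or 180 degrees of turn. Its arguments: {"type":"object","properties":{"plan":{"type":"array"},"fingers":{"type":"number"}},"required":["plan"]}

```bash
mkdir -p pics; ls
python3 - <<'E'
from workcell import readout, eyes, ticket, r
import cv2, numpy as np
s=readout.state(); print(s['t'],s['ee_pos'],s['ee_rot'],s['finger_gap'])
ims=[]
for n in ["scene","top","wrist"]:
    f=eyes.grab_frame(n); print(n,{k:v for k,v in f.items() if k!='pixels'})
    cv2.imwrite(f'pics/{n}0.png',f['pixels'][:,:,::-1]); ims.append(f['pixels'][:,:,::-1])
print(r)
m=np.vstack([np.hstack(ims[:2]),np.hstack([ims[2],ims[2]*0])])
cv2.imwrite('pics/all0.png',cv2.resize(m,(800,600)))
E
```

```text
pics
0.0 [ 0.14724482 -0.63231799  0.2255049 ] [ 9.93457179e-01  1.14198187e-01 -1.74366526e-04 -1.25567633e-03] 0.09296099631320051
scene {'fx': 362.5598739852898, 'fy': 362.5598739852898, 'cx': 255.85484648267015, 'cy': 192.25113025555848, 'dist': array([-0.01331459,  0.        ,  0.        ,  0.        ,  0.        ]), 'eye': array([ 0.25053353, -0.55556694,  0.76851208]), 'orientation': array([ 0.88754237, -0.28452774,  0.11830304, -0.34251555])}
top {'fx': 428.8711479998273, 'fy': 428.8711479998273, 'cx': 249.66792520619387, 'cy': 196.09248889210582, 'dist': array([-0.03010204,  0.        ,  0.        ,  0.        ,  0.        ]), 'eye': array([ 0.49212486, -0.07617349,  1.20432318]), 'orientation': array([-0.69590409,  0.7167451 , -0.02194737,  0.03888791])}
wrist {'fx': 267.810567056766, 'fy': 267.810567056766, 'cx': 258.998929508653, 'cy': 192.10681864555167, 'dist': array([0.02014445, 0.        , 0.        , 0.        , 0.        ]), 'eye': array([ 0.22243986, -0.61512329,  0.3844549 ]), 'orientation': array([ 0.77553702, -0.61529381, -0.08866085,  0.10997776])}
<Robot object at 0x7f70f19dbb60>
```

View pics/all0.png

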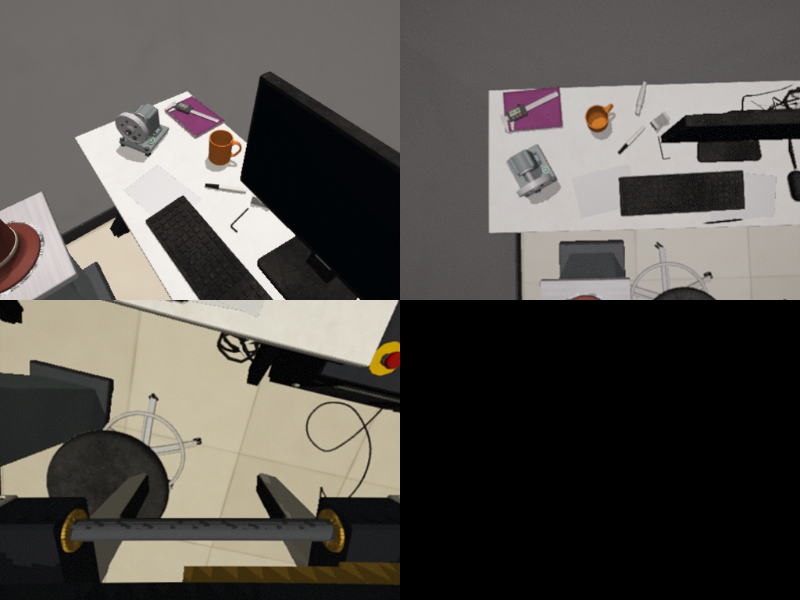

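The pulley stands at about scene (180,160), top (168,225), and the monitor takes up the right side. I'll enlarge both.

```bash
cat > h.py <<'E'
from workcell import readout, eyes, ticket, r
import cv2, numpy as np
from scipy.spatial.transform import Rotation as R
def K(f): return np.array([[f['fx'],0,f['cx']],[0,f['fy'],f['cy']],[0,0,1.]])
def ray(f,p):
    u=cv2.undistortPoints(np.array([[p]],float),K(f),f['dist'])[0,0]
    d=R.from_quat(f['orientation']).apply([u[0],u[1],1]); return f['eye'],d/np.linalg.norm(d)
def onz(f,p,z):
    o,d=ray(f,p); return o+d*(z-o[2])/d[2]
def tri(rs):
    A=sum(np.eye(3)-np.outer(d,d) for o,d in rs); b=sum((np.eye(3)-np.outer(d,d))@o for o,d in rs)
    return np.linalg.solve(A,b)
def proj(f,P):
    Rm=R.from_quat(f['orientation']).inv(); t=-Rm.apply(f['eye'])
    return cv2.projectPoints(np.atleast_2d(P).astype(float),Rm.as_rotvec(),t,K(f),f['dist'])[0][:,0]
E
python3 - <<'E'
from h import *
fs,ft=eyes.grab_frame('scene'),eyes.grab_frame('top')
a=cv2.resize(fs['pixels'][125:205,140:220],(400,400),interpolation=cv2.INTER_CUBIC)
b=cv2.resize(ft['pixels'][175:265,135:225],(400,400),interpolation=cv2.INTER_CUBIC)
cv2.imwrite('pics/c1.png',np.hstack([a,b])[:,:,::-1])
for n,p in dict(pul=(168,232),left=(113,110),bl=(113,297),mon=(345,178),monR=(511,105),mug=(255,150),kb=(400,290)).items(): print(n,onz(ft,p,0.0).round(3))
E
```

```text
pul [0.502 0.184 0.   ]
left [0.86  0.341 0.   ]
bl [0.325 0.342 0.   ]
mon [ 0.639 -0.319  0.   ]
monR [ 0.835 -0.805  0.   ]
mug [ 0.728 -0.068  0.   ]
kb [ 0.324 -0.456  0.   ]
```

View pics/c1.png

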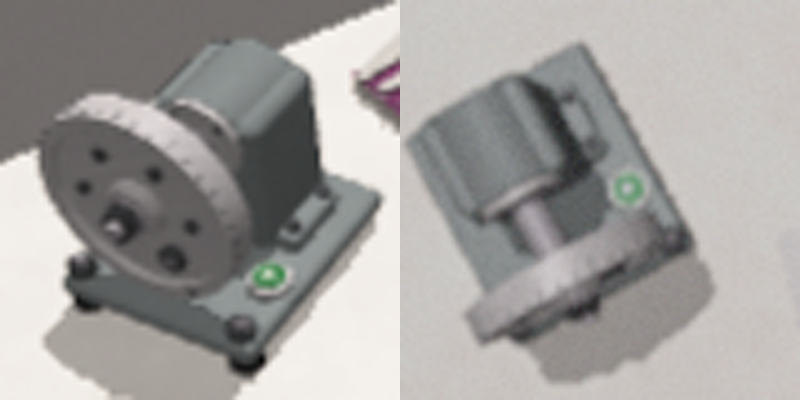

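Scene crop: the stud is at (172,260), the screws at (192,227), (155,173), (100,155) and (84,187), and the nut tip at (117,230). Top crop: the rim runs from (470,322) to (660,232) with the nut tip at (583,313). Next I fit the head pose.

```bash
cat >> h.py <<'E'
def frame(p): # cx,cy,cz,yaw
    c=np.array(p[:3]); X=np.array([np.cos(p[3]),np.sin(p[3]),0]); Y=np.array([-X[1],X[0],0]); return c,X,Y
def pt(p,th,rad,x):
    c,X,Y=frame(p); return c+x*X+rad*(np.cos(th)*np.array([0,0,1.])-np.sin(th)*Y)
E
python3 - <<'E'
from h import *
from scipy.optimize import least_squares
fs,ft=eyes.grab_frame('scene'),eyes.grab_frame('top')
cv2.imwrite('pics/s1.png',fs['pixels'][:,:,::-1])
d=np.abs(fs['pixels'].astype(int)-cv2.imread('pics/scene0.png')[:,:,::-1])[125:205,140:220]
print('diff',d.max(),(d>25).sum(), readout.state()['t'])
S=lambda a:np.array(a)/5+[140,125]-.4
T=lambda a:(np.array(a)-[400,0])/4.444+[135,175]-.4
scr=[(192,227),(155,173),(100,155),(84,187)]; k=[300,240,180,120]
def res(q):
    p=q[:4];th=q[4]
    e=[]
    for s,a in zip(scr,k): e+=list(proj(fs,pt(p,th+np.radians(a),.035,-.010))[0]-S(s))
    e+=list(.5*(proj(fs,pt(p,th,.035,q[5]))[0]-S((172,260))))
    n=pt(p,0,0,q[6]); e+=list(proj(fs,n)[0]-S((117,230)))+list(proj(ft,n)[0]-T((583,313)))
    yl=proj(ft,np.array([pt(p,-np.pi/2,.062,0),pt(p,np.pi/2,.062,0)])); e+=list(.5*(yl-[T((470,322)),T((660,232))]).ravel())
    e+=[(q[5]+.018)/.004,(q[6]+.04)/.004]
    return e
s=least_squares(res,[.49,.18,.1,.5,2.5,-.018,-.04])
print(s.x.round(4),np.degrees(s.x[4]),s.cost,np.round(res(s.x),2))
# monitor corner etc
print('mon',tri([ray(fs,(343,96)),ray(ft,(339,177))]).round(3))
print('monR',onz(ft,(511,105),.3))
E
```

```text
diff 61 315 0.35
[ 0.4914  0.1568  0.0952  0.4586  2.5729 -0.0166 -0.0309] 147.4179896054233 5.183393894880699 [ 0.09 -0.19 -0.02  0.05  0.34 -0.21  0.84  0.05 -0.29  0.48 -0.29  0.03
  0.24  1.32 -0.44 -0.04 -0.66 -1.13  0.34  2.28]
mon [ 0.607 -0.237  0.468]
monR [ 0.74984329 -0.62318044  0.3       ]
```

The pulley is still rolling, which is allowed at the start. Centre is about (0.491, 0.157, 0.095) with yaw 26°, against a stated height of 0.100, so I take z = 0.100. Next, a helper for planning moves and the approach numbers.

```bash
cat >> h.py <<'E'
import json
HEAD=[.4914,.1568,.1,.4586]
def down(a): # tool z down, y at world azimuth a
    y=np.array([np.cos(a),np.sin(a),0]); z=np.array([0,0,-1.]); return R.from_matrix(np.c_[np.cross(y,z),y,z])
def rim(phi,rad,tilt=None,x=0,head=HEAD): # TCP at rim angle phi (clockwise), tool tilted likewise
    tilt=phi if tilt is None else tilt
    c,X,Y=frame(head); return pt(head,phi,rad,x), R.from_rotvec(X*tilt*(-1))*down(head[3])
def rel(cmd,tgt):
    (p0,R0),(p1,R1)=cmd,tgt
    return np.r_[R0.inv().apply(p1-p0)/.15,(R0.inv()*R1).as_rotvec()/np.pi].round(3)
def fwd(cmd,row):
    p,Q=cmd; row=np.array(row); return p+Q.apply(row[:3]*.15), Q*R.from_rotvec(row[3:]*np.pi)
def now():
    s=readout.state(); return s['ee_pos'],R.from_quat(s['ee_rot'])
E
python3 - <<'E'
from h import *
# sign check of tilt: phi=+30deg -> tool z should point inward
p,Q=rim(np.radians(30),.055); print('inward',Q.apply([0,0,1]),(np.array(HEAD[:3])-p)/.055)
c=now(); a0=np.radians(-76.9);
for P,f in [((.27,-.52,.29),.2),((.37,-.40,.30),.4),((.41,-.27,.30),.6),((.44,-.14,.30),.75),((.47,-.0,.30),.9),((.4914,.1568,.27),1)]:
    t=(np.array(P),down(a0+f*(HEAD[3]-a0))); w=rel(c,t); print(list(w)); c=fwd(c,w)
print(c[0],c[1].apply([0,1,0]))
E
```

```text
inward [ 0.2213466  -0.44833657 -0.8660254 ] [-0.2213466   0.44833657 -0.8660254 ]
[np.float64(0.967), np.float64(-0.548), np.float64(-0.424), np.float64(-0.0), np.float64(-0.0), np.float64(-0.115)]
[np.float64(0.999), np.float64(-0.294), np.float64(-0.066), np.float64(-0.0), np.float64(-0.0), np.float64(-0.114)]
[np.float64(0.859), np.float64(-0.288), np.float64(0.0), np.float64(-0.0), np.float64(-0.0), np.float64(-0.115)]
[np.float64(0.889), np.float64(-0.031), np.float64(0.001), np.float64(-0.0), np.float64(-0.0), np.float64(-0.086)]
[np.float64(0.932), np.float64(0.208), np.float64(0.0), np.float64(-0.0), np.float64(-0.0), np.float64(-0.086)]
[np.float64(0.965), np.float64(0.425), np.float64(0.201), np.float64(0.0), np.float64(-0.0), np.float64(-0.057)]
[0.49133442 0.1567682  0.26998172] [8.96850373e-01 4.42334021e-01 1.49748089e-04]
```

```bash
sed -i 's/X\*tilt\*(-1)/X*tilt/' h.py; python3 -c "
from h import *
p,Q=rim(np.radians(30),.055); print(Q.apply([0,0,1]),(np.array(HEAD[:3])-p)/.055)"
```

```text
[-0.2213466   0.44833657 -0.8660254 ] [-0.2213466   0.44833657 -0.8660254 ]
```

>>> apply_moves(
  plan=[
    [[0.967,-0.548,-0.424,0,0,-0.115],[0.967,-0.548,-0.424,0,0,-0.115],[0.967,-0.548,-0.424,0,0,-0.115],[0.967,-0.548,-0.424,0,0,-0.115],[0.967,-0.548,-0.424,0,0,-0.115]],
  ],
  fingers=45,
)

```text
t: 0.77
ee_pos: [0.2777, -0.5155, 0.2933]
ee_rot: [0.955, 0.296, 0.004, 0.001]
contact_force: [1.2, 0.3, 0.4]
finger_gap: 0.0641
finger_force: 0.0
```

>>> apply_moves(
  plan=[
    [[1.0,-0.294,-0.066,0,0,-0.114],[1.0,-0.294,-0.066,0,0,-0.114],[1.0,-0.294,-0.066,0,0,-0.114],[1.0,-0.294,-0.066,0,0,-0.114]],
  ],
)

```text
t: 1.1
ee_pos: [0.3724, -0.3969, 0.3006]
ee_rot: [0.888, 0.459, 0.001, -0.0]
contact_force: [1.1, 0.9, 0.6]
finger_gap: 0.0454
finger_force: 0.0
```

>>> apply_moves(
  plan=[
    [[0.859,-0.288,0,0,0,-0.115],[0.859,-0.288,0,0,0,-0.115],[0.859,-0.288,0,0,0,-0.115],[0.859,-0.288,0,0,0,-0.115]],
  ],
)

```text
t: 1.43
ee_pos: [0.4126, -0.2625, 0.3008]
ee_rot: [0.789, 0.614, 0.002, -0.001]
contact_force: [-0.3, 0.5, 1.1]
finger_gap: 0.045
finger_force: 0.0
```

>>> apply_moves(
  plan=[
    [[0.889,-0.031,0,0,0,-0.086],[0.889,-0.031,0,0,0,-0.086],[0.889,-0.031,0,0,0,-0.086],[0.889,-0.031,0,0,0,-0.086]],
  ],
)

```text
t: 1.77
ee_pos: [0.4415, -0.1325, 0.3009]
ee_rot: [0.7, 0.714, 0.002, -0.0]
contact_force: [0.3, 1.5, 0.7]
finger_gap: 0.0447
finger_force: 0.0
```

>>> apply_moves(
  plan=[
    [[0.932,0.208,0,0,0,-0.086],[0.932,0.208,0,0,0,-0.086],[0.932,0.208,0,0,0,-0.086],[0.932,0.208,0,0,0,-0.086]],
  ],
)

```text
t: 2.1
ee_pos: [0.4707, 0.0055, 0.3008]
ee_rot: [0.599, 0.801, 0.002, -0.0]
contact_force: [-0.6, 1.2, 0.1]
finger_gap: 0.045
finger_force: 0.0
```

>>> apply_moves(
  plan=[
    [[0.965,0.425,0.2,0,0,-0.057],[0.965,0.425,0.2,0,0,-0.057],[0.965,0.425,0.2,0,0,-0.057],[0.965,0.425,0.2,0,0,-0.057],[0.965,0.425,0.2,0,0,-0.057],[0.965,0.425,0.2,0,0,-0.057]],
  ],
)

```text
t: 2.6
ee_pos: [0.4912, 0.1586, 0.2697]
ee_rot: [0.526, 0.85, -0.0, -0.001]
contact_force: [-0.3, -0.8, -1.0]
finger_gap: 0.0449
finger_force: 0.0
```

Run:
```python
from h import *
fs,fw=eyes.grab_frame('scene'),eyes.grab_frame('wrist')
import pickle; pickle.dump((fs,fw),open('f2.pkl','wb'))
a=cv2.resize(fs['pixels'][115:215,130:230],(400,400),interpolation=cv2.INTER_CUBIC)
b=cv2.resize(fw['pixels'],(400,300))
b=np.vstack([b,np.zeros((100,400,3),np.uint8)])
cv2.imwrite('pics/c2.png',np.hstack([a,b])[:,:,::-1])
s=readout.state(); print(s['t'],s['ee_pos'],s['ee_rot'],s['qpos'].round(2) if hasattr(s['qpos'],'round') else s['qpos'])
print(proj(fw,np.array([pt(HEAD,0,.062,0),pt(HEAD,-.5,.062,-.01),pt(HEAD,.5,.062,-.01)])))
```

```text
2.7 [0.49190382 0.15516523 0.26994685] [ 5.29010365e-01  8.48615046e-01 -6.84139841e-04  2.62709945e-04] [ 0.1   0.43 -0.66  1.73  0.29  1.09 -0.19]
[[259.71169356 191.9804774 ]
 [250.03434189 162.29351433]
 [250.55103365 216.09112323]]
```

View pics/c2.png

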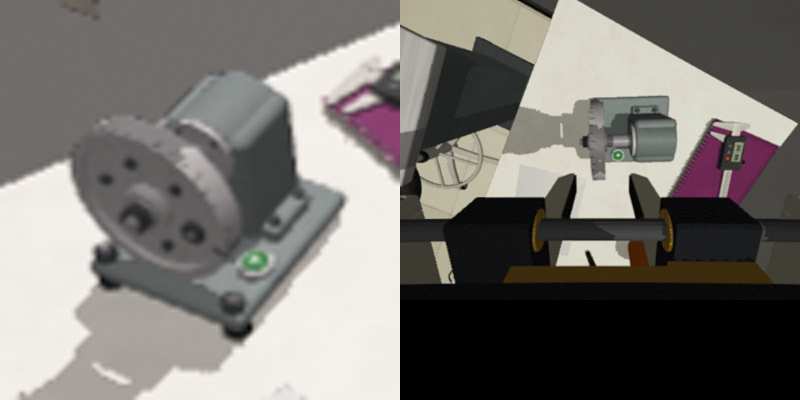

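The pulley sits laterally between the fingers (wrist strip at about (255,178)), and the scene camera sees it unobstructed with the stud at (195,232). I'll enlarge the wrist view to refine the pose.

Run:
```python
from h import *
import pickle; fs,fw=pickle.load(open('f2.pkl','rb'))
b=cv2.resize(fw['pixels'][115:235,225:375],(750,600),interpolation=cv2.INTER_CUBIC)[:,:,::-1].copy()
for th in np.arange(-180,180,15):
  for x in(-.01,.01):
    q=(proj(fw,pt(HEAD,np.radians(th),.062,x))[0]-[225,115]+.4)*5
    if abs(th)<=90: cv2.circle(b,tuple(int(v) for v in q),2,(0,0,255),-1)
cv2.imwrite('pics/c3.png',b)
```

```text
(no output)
```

View pics/c3.png

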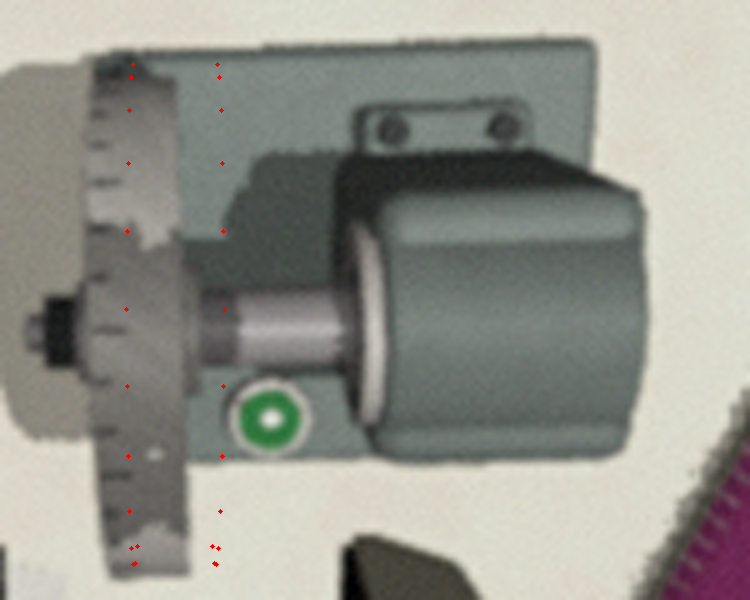

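```bash
cat > fit.py <<'E'
from h import *
from scipy.optimize import least_squares
import pickle; fs,fw=pickle.load(open('f2.pkl','rb'))
ft=eyes.grab_frame('top')
S=lambda a:np.array(a)/5+[140,125]-.4
T=lambda a:(np.array(a)-[400,0])/4.444+[135,175]-.4
W=lambda a:np.array(a)/5+[225,115]-.4
scr=[(192,227),(155,173),(100,155),(84,187)]; k=[300,240,180,120]
PH=np.radians(np.arange(-110,111,4))
def res(q):
    p=q[:4];th=q[4]
    e=[]
    for s,a in zip(scr,k): e+=list(proj(fs,pt(p,th+np.radians(a),.035,q[7]))[0]-S(s))
    n=pt(p,0,0,q[6]); e+=list(proj(fs,n)[0]-S((117,230)))+list(proj(ft,n)[0]-T((583,313)))+list(proj(fw,n)[0]-W((28,333)))
    for x,c,t,b in [(-.01,85,(90,62),(110,578)),(.01,183,(175,60),(188,577))]:
        e.append(proj(fw,pt(p,0,.062,x))[0,0]-W((c,300))[0])
        L=proj(fw,np.array([pt(p,f,.062,x) for f in PH]))
        e+=list(L[L[:,1].argmin()]-W(t))+list(L[L[:,1].argmax()]-W(b))
    e+=[(q[6]+.04)/.004,(q[7]+.009)/.002,(q[2]-.1)/.002]
    return e
s=least_squares(res,[.49,.157,.1,.46,2.57,-.018,-.04,-.01],loss='soft_l1')
print(s.x.round(4),np.degrees(s.x[[3,4]]),s.cost);print(np.round(res(s.x),1))
E
python3 fit.py
```

```text
[ 0.4848  0.1514  0.101   0.4931  2.627   0.2126 -0.028  -0.0074] [ 28.25487508 150.5186288 ] 10.479584231945225
[-0.4  0.1 -0.3  0.3 -0.4 -0.3 -0.6 -0.3 -1.   0.1  1.8  2.7  0.6 -0.6
  0.5  0.1  2.5 -0.3 -0.3  0.2 -0.3  2.3  0.4 -0.6  3.   0.8  0.5]
```

```bash
sed -i 's/(90,62)/(90,75)/;s/(175,60)/(175,73)/' fit.py; python3 fit.py
python3 - <<'E'
from h import *
E
cat > plan.py <<'E'
from h import *
import sys
# usage: plan.py "phi,rad,tilt" ... chained from the current pose
c=now()
for a in sys.argv[1:]:
    v=[float(z) for z in a.split(',')]
    w=rel(c,rim(np.radians(v[0]),v[1],np.radians(v[2]) if len(v)>2 else None)); print(a,w.tolist()); c=fwd(c,w)
E
```

```text
[ 0.4851  0.1508  0.1008  0.492   2.6161 -0.2663 -0.028  -0.0074] [ 28.18773544 149.89355778] 6.720003351501426
[-0.3  0.1 -0.2  0.3 -0.3 -0.1 -0.4 -0.  -0.8  0.2  2.   2.6  0.7 -0.2
  0.5  0.2  0.4 -0.3  0.1  0.2 -0.3  0.2  0.4 -0.2  3.   0.8  0.4]
```

```bash
sed -i 's/^HEAD=.*/HEAD=[.485,.151,.1005,.492]/' h.py; python3 plan.py 25,.15 50,.115
```

```text
25,.15 [-0.422, -0.036, 0.226, 0.003, 0.139, -0.012]
50,.115 [-0.324, 0.0, 0.305, -0.0, 0.139, -0.0]
```

>>> apply_moves(
  plan=[
    [[-0.422,-0.036,0.226,0.003,0.139,-0.012],[-0.422,-0.036,0.226,0.003,0.139,-0.012],[-0.422,-0.036,0.226,0.003,0.139,-0.012],[-0.422,-0.036,0.226,0.003,0.139,-0.012]],
  ],
)

```text
t: 3.13
ee_pos: [0.517, 0.0895, 0.2338]
ee_rot: [0.505, 0.835, 0.111, -0.188]
contact_force: [0.0, -0.1, -0.5]
finger_gap: 0.0448
finger_force: 0.0
```

>>> apply_moves(
  plan=[
    [[-0.324,0,0.305,0,0.139,0],[-0.324,0,0.305,0,0.139,0],[-0.324,0,0.305,0,0.139,0],[-0.324,0,0.305,0,0.139,0],[-0.324,0,0.305,0,0.139,0]],
  ],
)

```text
t: 3.55
ee_pos: [0.5272, 0.0697, 0.1694]
ee_rot: [0.469, 0.775, 0.216, -0.365]
contact_force: [-0.1, -1.3, -0.1]
finger_gap: 0.0453
finger_force: 0.0
```

```bash
python3 - <<'E'
from h import *
fs,fw=eyes.grab_frame('scene'),eyes.grab_frame('wrist')
s=readout.state(); print(s['t'],s['qpos']); t=rim(np.radians(50),.115); print(s['ee_pos']-t[0],np.degrees((t[1].inv()*R.from_quat(s['ee_rot'])).magnitude()))
a=cv2.resize(fs['pixels'][105:205,130:230],(400,400),interpolation=cv2.INTER_CUBIC)
b=fw['pixels'].copy()
for th in range(-180,180,10):
  for x in (-.01,.01):
    q=proj(fw,pt(HEAD,np.radians(th),.062,x))[0]; cv2.circle(b,tuple(int(round(v)) for v in q),1,(255,0,0),-1)
b=cv2.resize(b[60:300,140:380],(400,400))
cv2.imwrite('pics/c4.png',np.hstack([a,b])[:,:,::-1])
E
python3 plan.py 50,.055
```

```text
3.65 [ 0.62410243  0.95438634 -0.86339509  1.55484752 -0.12878712  1.24394449
  0.44697144]
[-8.49199748e-06  1.25604121e-03 -2.83839446e-04] 0.1330028542584748
50,.055 [-0.003, -0.003, 0.393, -0.001, -0.0, 0.0]
```

View pics/c4.png

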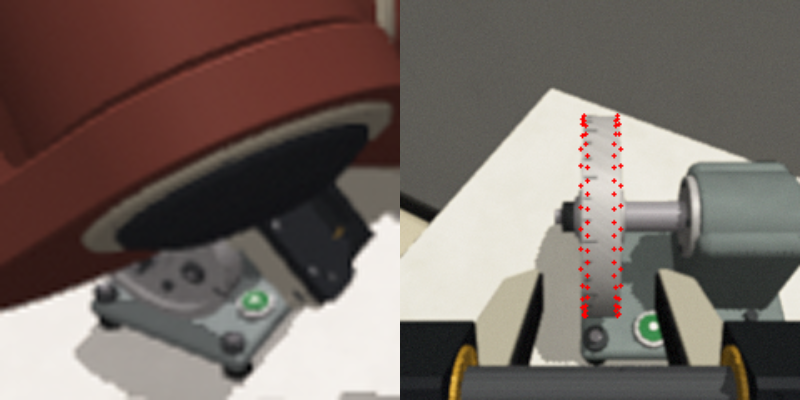

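The wrist overlay matches the rim well and the pose was reached. Go in, grip, and swing counterclockwise from 50° to −15°.

>>> apply_moves(
  plan=[
    [[0,0,0.2,0,0,0],[0,0,0.393,0,0,0],[0,0,0.393,0,0,0],[0,0,0.393,0,0,0]],
  ],
)

```text
t: 3.98
ee_pos: [0.5035, 0.1175, 0.1381]
ee_rot: [0.462, 0.78, 0.215, -0.363]
contact_force: [0.7, -0.0, 0.8]
finger_gap: 0.0449
finger_force: 0.0
```

>>> apply_moves(
  plan=[
    [[0,0,0,0,0,0],[0,0,0,0,0,0],[0,0,0,0,0,0],[0,0,0,0,0,0],[0,0,0,0,0,0],[0,0,0,0,0,0]],
  ],
  fingers=5,
)

```text
t: 4.48
ee_pos: [0.5054, 0.115, 0.1368]
ee_rot: [0.464, 0.778, 0.216, -0.363]
contact_force: [0.8, -2.6, 3.3]
finger_gap: 0.0197
finger_force: 30.0
```

```bash
cat > arc.py <<'E'
from h import *
import sys
a,b,n,rad=[float(v) for v in sys.argv[1:]]; n=int(n); c=rim(np.radians(a),rad)
print([rel(c,rim(np.radians(a+(b-a)*(i+1)/n),rad)).tolist() for i in range(n)])
E
python3 arc.py 50 15 7 .055;python3 arc.py 15 -15 6 .055; python3 plan.py 50,.055
```

```text
[[0.032, 0.0, 0.001, 0.0, -0.028, 0.0], [0.064, -0.0, 0.006, 0.0, -0.056, 0.0], [0.095, -0.0, 0.012, 0.0, -0.083, -0.0], [0.125, -0.0, 0.022, 0.0, -0.111, 0.0], [0.155, -0.0, 0.034, 0.0, -0.139, 0.0], [0.183, -0.0, 0.049, 0.0, -0.167, 0.0], [0.21, -0.0, 0.066, 0.0, -0.194, 0.0]]
[[0.032, 0.0, 0.001, -0.0, -0.028, -0.0], [0.064, -0.0, 0.006, 0.0, -0.056, -0.0], [0.095, -0.0, 0.012, 0.0, -0.083, 0.0], [0.125, -0.0, 0.022, 0.0, -0.111, -0.0], [0.155, -0.0, 0.034, 0.0, -0.139, 0.0], [0.183, -0.0, 0.049, 0.0, -0.167, 0.0]]
50,.055 [-0.008, -0.007, 0.0, -0.001, -0.0, 0.001]
```

>>> apply_moves(
  plan=[
    [[0.032,0,0.001,0,-0.028,0],[0.064,0,0.006,0,-0.056,0],[0.095,0,0.012,0,-0.083,0],[0.125,0,0.022,0,-0.111,0],[0.155,0,0.034,0,-0.139,0],[0.183,0,0.049,0,-0.167,0],[0.21,0,0.066,0,-0.194,0]],
  ],
)

```text
t: 5.07
ee_pos: [0.493, 0.1383, 0.153]
ee_rot: [0.508, 0.852, 0.066, -0.11]
contact_force: [4.5, 3.3, -20.9]
finger_gap: 0.0198
finger_force: 30.0
```

>>> apply_moves(
  plan=[
    [[0.032,0,0.001,0,-0.028,0],[0.064,0,0.006,0,-0.056,0],[0.095,0,0.012,0,-0.083,0],[0.125,0,0.022,0,-0.111,0],[0.155,0,0.034,0,-0.139,0],[0.183,0,0.049,0,-0.167,0],[0.183,0,0.049,0,-0.167,0],[0.183,0,0.049,0,-0.167,0]],
  ],
)

```text
t: 5.73
ee_pos: [0.4775, 0.1675, 0.1524]
ee_rot: [0.505, 0.853, -0.066, 0.111]
contact_force: [3.3, 1.6, -11.3]
finger_gap: 0.0196
finger_force: 30.0
```

```bash
cat >> h.py <<'E'
def unroll(f,x=-.008): # radius rows 0..64mm (1/4 mm... 64 rows), columns 0.5 deg clockwise from top
    th=np.radians(np.arange(0,360,.5)); rr=np.linspace(.0005,.0655,131)
    q=proj(f,np.array([pt(HEAD,t,r_,x) for r_ in rr for t in th])).reshape(len(rr),len(th),2).astype(np.float32)
    return cv2.remap(f['pixels'],q[:,:,0],q[:,:,1],cv2.INTER_CUBIC)
def stud(f): # best angle by dark stud minus fine screws
    g=unroll(f,-.012)[:,:,:].mean(2); b=g[55:86].mean(0); n=25 # r .0275-.043
    k=np.ones(n)/n; s=np.convolve(np.r_[b[-n:],b,b[:n]],k,'same')[n:-n]; return s.argmin()*.5,s
E
python3 - <<'E'
from h import *
import pickle
print(readout.state()['t'],now()[0]-rim(np.radians(-15),.055)[0])
fs0,_=pickle.load(open('f2.pkl','rb')); fs=eyes.grab_frame('scene'); pickle.dump(fs,open('f5.pkl','wb'))
for f in (fs0,fs): print(stud(f)[0])
def im(f): return cv2.resize(f['pixels'][115:215,130:230],(400,400),interpolation=cv2.INTER_CUBIC)
cv2.imwrite('pics/c5.png',np.vstack([np.hstack([im(fs),im(fs0)]),*[cv2.resize(unroll(f,-.01)[40:],(800,100)) for f in (fs,fs0)]])[:,:,::-1])
E
```

```text
5.7333 [-0.00082183  0.00399887 -0.00124781]
94.5
43.5
```

View pics/c5.png

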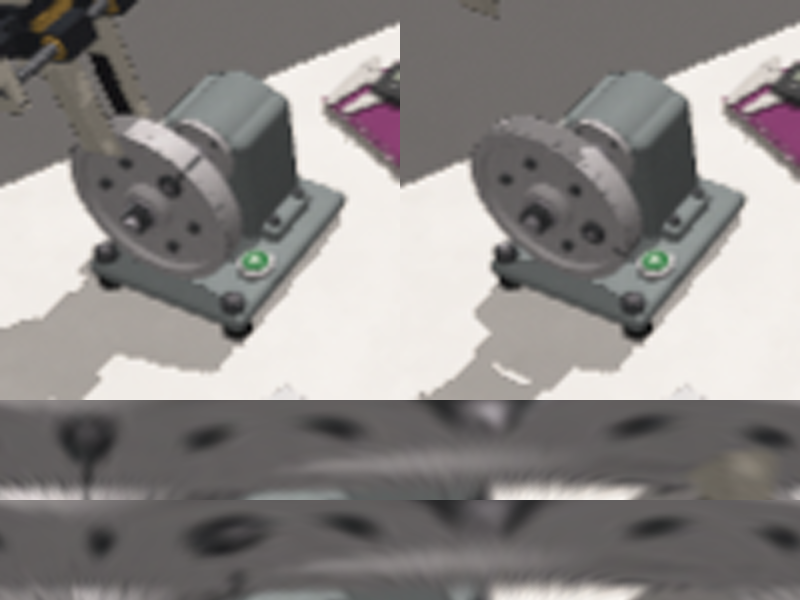

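While gripped, the stud has gone from about 104° to about 39°, a 65° counterclockwise turn with no slip. Release, back off and let it roll.

>>> apply_moves(
  plan=[
    [[0,0,0,0,0,0],[0,0,0,0,0,0],[0,0,0,0,0,0],[0,0,0,0,0,0],[0,0,-0.2,0,0,0],[0,0,-0.4,0,0,0],[0,0,-0.4,0,0,0]],
  ],
  fingers=45,
)

```text
t: 6.37
ee_pos: [0.4726, 0.1818, 0.2174]
ee_rot: [0.507, 0.852, -0.062, 0.114]
contact_force: [1.0, 0.4, 1.7]
finger_gap: 0.0447
finger_force: 0.0
```

```bash
cat > ang.py <<'E'
from h import *
def samp(f,p,th,n,spr):
    o=np.array([(a,b) for a in np.linspace(-1,1,7) for b in np.linspace(-1,1,7) if a*a+b*b<=1])
    c,X,Y=frame(p); q=[]
    for rad,t,x,s in spr(th):
        ctr=pt(p,t,rad,x); q+=[ctr+s*(a*Y+b*np.array([0,0,1.])) for a,b in o]
    uv=proj(f,np.array(q)).astype(np.float32)
    g=cv2.remap(f['pixels'].mean(2).astype(np.float32),uv[None,:,0],uv[None,:,1],cv2.INTER_LINEAR)[0]
    return g.reshape(-1,len(o)).mean(1)
scr=lambda th:[(.035,th+np.radians(60*i),-.0085,.0035) for i in range(1,6)]
ring=lambda th:[(.035,th+np.radians(60*i+30),-.0085,.0035) for i in range(6)]
std=lambda th:[(.035,th,-.015,.0075)]
# the head as scene camera sees it: same pose
PS=[HEAD[0],HEAD[1],.1005,HEAD[3]]
def cost(f,th,p): # lower better
    s=samp(f,p,th,0,scr); return np.sort(s)[:4].mean()+1.5*samp(f,p,th,0,std)[0]-samp(f,p,th,0,ring).mean()
def angle(f,p=PS):
    g=np.arange(0,360,1.); c=np.array([cost(f,np.radians(t),p) for t in g]); i=c.argmin()
    fine=np.arange(g[i]-3,g[i]+3,.1); cf=np.array([cost(f,np.radians(t),p) for t in fine]); return round(fine[cf.argmin()],1),round(cf.min(),1)
E
python3 - <<'E'
from ang import *
import pickle
from scipy.optimize import minimize
F=[pickle.load(open('f2.pkl','rb'))[0],pickle.load(open('f5.pkl','rb')),eyes.grab_frame('scene')]
s0=cv2.imread('pics/scene0.png')[:,:,::-1].copy(); F.append({**F[0],'pixels':s0})
print(readout.state()['t'],[angle(f) for f in F])
a=[np.radians(angle(f)[0]) for f in F]
def tot(v): return sum(cost(f,t+d,[PS[0]+v[0]*.01,PS[1]+v[1]*.01,PS[2]+v[2]*.01,PS[3]+v[3]*.1]) for f,t,d in zip(F,a,v[4:]*.1))+20*(v[:4]**2).sum()
m=minimize(tot,np.zeros(8),method='Powell',options={'maxiter':20})
print(m.fun,tot(np.zeros(8)),m.x[:4].round(3)); p=[PS[0]+m.x[0]*.01,PS[1]+m.x[1]*.01,PS[2]+m.x[2]*.01,PS[3]+m.x[3]*.1]
json.dump(list(p),open('ps.json','w')); print(p,[angle(f,p) for f in F])
E
```

```text
6.4167 [(np.float64(103.7), np.float32(78.4)), (np.float64(39.0), np.float32(96.3)), (np.float64(59.4), np.float32(85.9)), (np.float64(160.4), np.float32(91.0))]
223.65126932964083 351.5555114746094 [0.327 0.102 0.023 0.39 ]
[np.float64(0.4882682581516204), np.float64(0.15202161125758462), np.float64(0.10072947162626096), np.float64(0.5309935763665402)] [(np.float64(104.0), np.float32(52.2)), (np.float64(38.8), np.float32(54.4)), (np.float64(57.9), np.float32(52.6)), (np.float64(161.9), np.float32(59.2))]
```

>>> apply_moves(
  plan=[
    [[0,0,0,0,0,0],[0,0,0,0,0,0],[0,0,0,0,0,0],[0,0,0,0,0,0],[0,0,0,0,0,0],[0,0,0,0,0,0],[0,0,0,0,0,0],[0,0,0,0,0,0],[0,0,0,0,0,0],[0,0,0,0,0,0]],
  ],
)

```text
t: 7.25
ee_pos: [0.4707, 0.1786, 0.2122]
ee_rot: [0.507, 0.852, -0.067, 0.111]
contact_force: [-0.1, -0.1, 0.2]
finger_gap: 0.0451
finger_force: 0.0
```

Run:
```python
from ang import *
p=json.load(open('ps.json')); f=eyes.grab_frame('scene'); print(readout.state()['t'],angle(f,p))
import pickle; pickle.dump(f,open('f6.pkl','wb'))
```

```text
7.3 (np.float64(63.4), np.float32(46.8))
```

>>> apply_moves(
  plan=[
    [[0,0,0,0,0,0],[0,0,0,0,0,0],[0,0,0,0,0,0],[0,0,0,0,0,0],[0,0,0,0,0,0],[0,0,0,0,0,0],[0,0,0,0,0,0],[0,0,0,0,0,0],[0,0,0,0,0,0],[0,0,0,0,0,0]],
  ],
)

```text
t: 8.13
ee_pos: [0.4707, 0.1786, 0.2123]
ee_rot: [0.507, 0.852, -0.067, 0.111]
contact_force: [-0.0, 0.1, -0.0]
finger_gap: 0.045
finger_force: 0.0
```

```bash
cat > a.py <<'E'
from ang import *
p=json.load(open('ps.json')); f=eyes.grab_frame('scene'); print(readout.state()['t'],angle(f,p))
E
python3 a.py
```

```text
8.1833 (np.float64(63.5), np.float32(46.9))
```

>>> apply_moves(
  plan=[
    [[0,0,0,0,0,0],[0,0,0,0,0,0],[0,0,0,0,0,0],[0,0,0,0,0,0],[0,0,0,0,0,0],[0,0,0,0,0,0],[0,0,0,0,0,0],[0,0,0,0,0,0],[0,0,0,0,0,0],[0,0,0,0,0,0]],
  ],
)

```text
t: 9.02
ee_pos: [0.4707, 0.1786, 0.2122]
ee_rot: [0.507, 0.852, -0.067, 0.111]
contact_force: [-0.4, -0.0, 0.2]
finger_gap: 0.0448
finger_force: 0.0
```

```bash
python3 a.py; python3 plan.py -15,.055; python3 arc.py -15 20 7 .055;python3 arc.py 20 50 6 .055
```

```text
9.0667 (np.float64(63.5), np.float32(47.2))
-15,.055 [-0.008, -0.003, 0.407, 0.0, -0.0, 0.002]
[[-0.032, -0.0, 0.001, 0.0, 0.028, -0.0], [-0.064, 0.0, 0.006, -0.0, 0.056, -0.0], [-0.095, 0.0, 0.012, 0.0, 0.083, 0.0], [-0.125, 0.0, 0.022, 0.0, 0.111, -0.0], [-0.155, 0.0, 0.034, -0.0, 0.139, 0.0], [-0.183, 0.0, 0.049, 0.0, 0.167, 0.0], [-0.21, -0.0, 0.066, -0.0, 0.194, -0.0]]
[[-0.032, 0.0, 0.001, -0.0, 0.028, 0.0], [-0.064, 0.0, 0.006, -0.0, 0.056, 0.0], [-0.095, -0.0, 0.012, -0.0, 0.083, 0.0], [-0.125, -0.0, 0.022, -0.0, 0.111, -0.0], [-0.155, 0.0, 0.034, 0.0, 0.139, 0.0], [-0.183, 0.0, 0.049, -0.0, 0.167, -0.0]]
```

Left rest is 63.5°, steady. Now grip at −15° and swing clockwise to +60°.

>>> apply_moves(
  plan=[
    [[0,0,0.2,0,0,0],[-0.004,0,0.4,0,0,0],[-0.008,-0.003,0.407,0,0,0.002],[-0.008,-0.003,0.407,0,0,0.002]],
  ],
)

```text
t: 9.4
ee_pos: [0.4776, 0.1625, 0.1528]
ee_rot: [0.51, 0.85, -0.068, 0.111]
contact_force: [0.4, 0.1, -0.4]
finger_gap: 0.0453
finger_force: 0.0
```

>>> apply_moves(
  plan=[
    [[0,0,0,0,0,0],[0,0,0,0,0,0],[0,0,0,0,0,0],[0,0,0,0,0,0],[0,0,0,0,0,0],[0,0,0,0,0,0]],
  ],
  fingers=5,
)

```text
t: 9.9
ee_pos: [0.4791, 0.1644, 0.1546]
ee_rot: [0.51, 0.85, -0.065, 0.112]
contact_force: [-0.3, 1.4, 4.4]
finger_gap: 0.0199
finger_force: 30.0
```

>>> apply_moves(
  plan=[
    [[-0.032,0,0.001,0,0.028,0],[-0.064,0,0.006,0,0.056,0],[-0.095,0,0.012,0,0.083,0],[-0.125,0,0.022,0,0.111,0],[-0.155,0,0.034,0,0.139,0],[-0.183,0,0.049,0,0.167,0],[-0.21,0,0.066,0,0.194,0]],
  ],
)

```text
t: 10.48
ee_pos: [0.4938, 0.1369, 0.1549]
ee_rot: [0.506, 0.844, 0.093, -0.151]
contact_force: [-1.6, 4.4, 1.7]
finger_gap: 0.0195
finger_force: 30.0
```

>>> apply_moves(
  plan=[
    [[-0.032,0,0.001,0,0.028,0],[-0.064,0,0.006,0,0.056,0],[-0.095,0,0.012,0,0.083,0],[-0.125,0,0.022,0,0.111,0],[-0.155,0,0.034,0,0.139,0],[-0.183,0,0.049,0,0.167,0],[-0.21,0,0.066,0,0.194,0]],
  ],
)

```text
t: 11.07
ee_pos: [0.5074, 0.1112, 0.1351]
ee_rot: [0.456, 0.759, 0.241, -0.398]
contact_force: [0.1, -1.4, 7.6]
finger_gap: 0.0196
finger_force: 30.0
```

>>> apply_moves(
  plan=[
    [[-0.032,0,0.001,0,0.028,0],[-0.032,0,0.001,0,0.028,0],[-0.032,0,0.001,0,0.028,0]],
  ],
)

```text
t: 11.32
ee_pos: [0.5099, 0.1064, 0.1262]
ee_rot: [0.448, 0.741, 0.259, -0.428]
contact_force: [3.4, -4.0, 2.0]
finger_gap: 0.0198
finger_force: 30.0
```

```bash
python3 -c "
from h import *
s=readout.state(); print(s['t'],s['qpos']); t=rim(np.radians(60),.055); print(s['ee_pos']-t[0],np.degrees((t[1].inv()*R.from_quat(s['ee_rot'])).as_rotvec()))"
```

```text
11.3167 [ 0.62622452  1.09501579 -0.86807119  1.60385956 -0.19649185  1.17863319
  0.5210006 ]
[ 0.00244084 -0.00260082 -0.00180055] [-0.4252509  -0.03581773  0.23336069]
```

>>> apply_moves(
  plan=[
    [[0,0,0,0,0,0],[0,0,0,0,0,0],[0,0,0,0,0,0],[0,0,0,0,0,0],[0,0,-0.2,0,0,0],[0,0,-0.4,0,0,0],[0,0,-0.4,0,0,0],[0,0,-0.4,0,0,0]],
  ],
  fingers=45,
)

```text
t: 11.98
ee_pos: [0.5329, 0.0624, 0.1584]
ee_rot: [0.446, 0.743, 0.258, -0.427]
contact_force: [-0.4, -0.1, 0.3]
finger_gap: 0.045
finger_force: 0.0
```

```bash
python3 plan.py 35,.125 10,.12 -15,.115
```

```text
35,.125 [0.354, -0.002, 0.018, 0.001, -0.138, -0.0]
10,.12 [0.338, -0.001, 0.109, 0.0, -0.139, -0.0]
-15,.115 [0.324, -0.0, 0.105, -0.0, -0.139, -0.0]
```

>>> apply_moves(
  plan=[
    [[0.354,0,0.018,0,-0.138,0],[0.354,0,0.018,0,-0.138,0],[0.354,0,0.018,0,-0.138,0],[0.354,0,0.018,0,-0.138,0]],
  ],
)

```text
t: 12.32
ee_pos: [0.5162, 0.0939, 0.205]
ee_rot: [0.486, 0.82, 0.155, -0.258]
contact_force: [-2.1, 1.2, 0.9]
finger_gap: 0.0448
finger_force: 0.0
```

>>> apply_moves(
  plan=[
    [[0.338,0,0.109,0,-0.139,0],[0.338,0,0.109,0,-0.139,0],[0.338,0,0.109,0,-0.139,0],[0.338,0,0.109,0,-0.139,0]],
  ],
)

```text
t: 12.65
ee_pos: [0.4907, 0.139, 0.2204]
ee_rot: [0.507, 0.857, 0.045, -0.073]
contact_force: [-0.3, 0.5, 0.3]
finger_gap: 0.045
finger_force: 0.0
```

>>> apply_moves(
  plan=[
    [[0.324,0,0.105,0,-0.139,0],[0.324,0,0.105,0,-0.139,0],[0.324,0,0.105,0,-0.139,0],[0.324,0,0.105,0,-0.139,0]],
  ],
)

```text
t: 12.98
ee_pos: [0.4668, 0.1826, 0.2116]
ee_rot: [0.505, 0.853, -0.067, 0.113]
contact_force: [-0.1, -0.0, -0.5]
finger_gap: 0.0448
finger_force: 0.0
```

```bash
python3 a.py
```

```text
13.0333 (np.float64(104.0), np.float32(52.4))
```

>>> apply_moves(
  plan=[
    [[0,0,0,0,0,0],[0,0,0,0,0,0],[0,0,0,0,0,0],[0,0,0,0,0,0],[0,0,0,0,0,0],[0,0,0,0,0,0],[0,0,0,0,0,0],[0,0,0,0,0,0],[0,0,0,0,0,0],[0,0,0,0,0,0]],
  ],
)

```text
t: 13.87
ee_pos: [0.4704, 0.1782, 0.2115]
ee_rot: [0.51, 0.85, -0.067, 0.112]
contact_force: [-0.7, 0.9, -0.6]
finger_gap: 0.0448
finger_force: 0.0
```

>>> apply_moves(
  plan=[
    [[0,0,0,0,0,0],[0,0,0,0,0,0],[0,0,0,0,0,0],[0,0,0,0,0,0],[0,0,0,0,0,0],[0,0,0,0,0,0],[0,0,0,0,0,0],[0,0,0,0,0,0],[0,0,0,0,0,0],[0,0,0,0,0,0]],
  ],
)

```text
t: 14.7
ee_pos: [0.4704, 0.1782, 0.2115]
ee_rot: [0.51, 0.85, -0.067, 0.112]
contact_force: [0.2, 0.5, -0.4]
finger_gap: 0.0451
finger_force: 0.0
```

```bash
python3 a.py; python3 plan.py -15,.055
```

```text
14.75 (np.float64(104.0), np.float32(52.0))
-15,.055 [-0.008, -0.0, 0.401, 0.0, -0.0, -0.0]
```

Right rest is 104.0°, the same both times, and left rest is 63.5°. Midway is 83.75°, 20° short on each side, which fits the stated range. There is time for one bigger swing (to about 90° off bottom) as a check.

>>> apply_moves(
  plan=[
    [[0,0,0.2,0,0,0],[-0.008,0,0.401,0,0,0],[-0.008,0,0.401,0,0,0],[-0.008,0,0.401,0,0,0]],
  ],
)

```text
t: 15.08
ee_pos: [0.4777, 0.1628, 0.153]
ee_rot: [0.51, 0.85, -0.068, 0.111]
contact_force: [1.0, 0.5, 0.6]
finger_gap: 0.0452
finger_force: 0.0
```

>>> apply_moves(
  plan=[
    [[0,0,0,0,0,0],[0,0,0,0,0,0],[0,0,0,0,0,0],[0,0,0,0,0,0],[0,0,0,0,0,0],[0,0,0,0,0,0]],
  ],
  fingers=5,
)

```text
t: 15.58
ee_pos: [0.4791, 0.1645, 0.1547]
ee_rot: [0.51, 0.85, -0.065, 0.112]
contact_force: [0.5, 1.4, 4.2]
finger_gap: 0.0195
finger_force: 30.0
```

>>> apply_moves(
  plan=[
    [[-0.032,0,0.001,0,0.028,0],[-0.064,0,0.006,0,0.056,0],[-0.095,0,0.012,0,0.083,0],[-0.125,0,0.022,0,0.111,0],[-0.155,0,0.034,0,0.139,0],[-0.183,0,0.049,0,0.167,0],[-0.21,0,0.066,0,0.194,0]],
  ],
)

```text
t: 16.17
ee_pos: [0.4937, 0.1371, 0.1551]
ee_rot: [0.506, 0.844, 0.093, -0.151]
contact_force: [-1.9, 4.4, 0.9]
finger_gap: 0.0199
finger_force: 30.0
```

>>> apply_moves(
  plan=[
    [[-0.032,0,0.001,0,0.028,0],[-0.064,0,0.006,0,0.056,0],[-0.095,0,0.012,0,0.083,0],[-0.125,0,0.022,0,0.111,0],[-0.155,0,0.034,0,0.139,0],[-0.183,0,0.049,0,0.167,0],[-0.21,0,0.066,0,0.194,0],[-0.21,0,0.066,0,0.194,0],[-0.21,0,0.066,0,0.194,0]],
  ],
)

```text
t: 16.92
ee_pos: [0.5088, 0.1086, 0.1308]
ee_rot: [0.459, 0.759, 0.239, -0.395]
contact_force: [2.2, -4.7, 2.9]
finger_gap: 0.0197
finger_force: 30.0
```

>>> apply_moves(
  plan=[
    [[0,0,0,0,0,0],[0,0,0,0,0,0],[0,0,0,0,0,0],[0,0,0,0,0,0],[0,0,-0.2,0,0,0],[0,0,-0.4,0,0,0],[0,0,-0.4,0,0,0],[0,0,-0.4,0,0,0]],
  ],
  fingers=45,
)

```text
t: 17.58
ee_pos: [0.5303, 0.0673, 0.1671]
ee_rot: [0.457, 0.761, 0.238, -0.394]
contact_force: [-0.5, 0.1, -0.4]
finger_gap: 0.0453
finger_force: 0.0
```

```bash
python3 plan.py 30,.125 5,.12
```

```text
30,.125 [0.353, -0.003, 0.018, 0.001, -0.138, -0.0]
5,.12 [0.338, -0.0, 0.108, 0.0, -0.139, -0.0]
```

>>> apply_moves(
  plan=[
    [[0.353,-0.003,0.018,0,-0.138,0],[0.353,-0.003,0.018,0,-0.138,0],[0.353,-0.003,0.018,0,-0.138,0],[0.353,-0.003,0.018,0,-0.138,0]],
  ],
)

```text
t: 17.92
ee_pos: [0.5111, 0.1019, 0.2106]
ee_rot: [0.492, 0.831, 0.134, -0.221]
contact_force: [-1.7, 0.9, 0.8]
finger_gap: 0.0449
finger_force: 0.0
```

>>> apply_moves(
  plan=[
    [[0.338,0,0.108,0,-0.139,0],[0.338,0,0.108,0,-0.139,0],[0.338,0,0.108,0,-0.139,0],[0.338,0,0.108,0,-0.139,0],[0.338,0,0.108,0,-0.139,0],[0.338,0,0.108,0,-0.139,0]],
  ],
)

```text
t: 18.42
ee_pos: [0.4873, 0.1436, 0.2195]
ee_rot: [0.512, 0.858, 0.022, -0.038]
contact_force: [0.0, 0.3, 0.1]
finger_gap: 0.045
finger_force: 0.0
```

>>> apply_moves(
  plan=[
    [[0,0,0,0,0,0],[0,0,0,0,0,0],[0,0,0,0,0,0],[0,0,0,0,0,0],[0,0,0,0,0,0],[0,0,0,0,0,0],[0,0,0,0,0,0],[0,0,0,0,0,0],[0,0,0,0,0,0],[0,0,0,0,0,0]],
  ],
)

```text
t: 19.25
ee_pos: [0.489, 0.1425, 0.2199]
ee_rot: [0.514, 0.857, 0.023, -0.038]
contact_force: [0.6, 1.1, -0.3]
finger_gap: 0.0453
finger_force: 0.0
```

```bash
python3 a.py
```

```text
19.3 (np.float64(104.5), np.float32(52.4))
```

>>> apply_moves(
  plan=[
    [[0,0,0,0,0,0],[0,0,0,0,0,0],[0,0,0,0,0,0],[0,0,0,0,0,0],[0,0,0,0,0,0],[0,0,0,0,0,0],[0,0,0,0,0,0],[0,0,0,0,0,0],[0,0,0,0,0,0],[0,0,0,0,0,0]],
  ],
)

```text
t: 20.13
ee_pos: [0.489, 0.1424, 0.2198]
ee_rot: [0.514, 0.857, 0.023, -0.038]
contact_force: [0.2, 0.8, 0.1]
finger_gap: 0.0456
finger_force: 0.0
```

>>> apply_moves(
  plan=[
    [[0,0,0,0,0,0],[0,0,0,0,0,0],[0,0,0,0,0,0],[0,0,0,0,0,0],[0,0,0,0,0,0],[0,0,0,0,0,0]],
  ],
)

```text
t: 20.63
ee_pos: [0.489, 0.1424, 0.2198]
ee_rot: [0.514, 0.857, 0.023, -0.038]
contact_force: [0.1, 0.4, 0.3]
finger_gap: 0.0451
finger_force: 0.0
```

```bash
python3 a.py; python3 plan.py 5,.055; python3 arc.py 5 -15.2 6 .055
```

```text
20.6833 (np.float64(104.5), np.float32(51.8))
5,.055 [-0.007, 0.003, 0.431, 0.0, -0.0, -0.0]
[[0.022, -0.0, 0.001, 0.0, -0.019, 0.0], [0.043, 0.0, 0.003, 0.0, -0.037, 0.0], [0.064, 0.0, 0.006, 0.0, -0.056, 0.0], [0.085, 0.0, 0.01, 0.0, -0.075, 0.0], [0.106, 0.0, 0.016, 0.0, -0.094, 0.0], [0.127, 0.0, 0.023, 0.0, -0.112, 0.0]]
```

Right rest is confirmed at 104.5°, so the target is about 84°. Final grip and a turn of −20.2°.

>>> apply_moves(
  plan=[
    [[0,0,0.2,0,0,0],[-0.007,0.003,0.431,0,0,0],[-0.007,0.003,0.431,0,0,0],[-0.007,0.003,0.431,0,0,0],[-0.007,0.003,0.431,0,0,0]],
  ],
)

```text
t: 21.1
ee_pos: [0.488, 0.1473, 0.1565]
ee_rot: [0.514, 0.857, 0.024, -0.037]
contact_force: [0.3, 0.4, 0.3]
finger_gap: 0.0447
finger_force: 0.0
```

>>> apply_moves(
  plan=[
    [[0,0,0,0,0,0],[0,0,0,0,0,0],[0,0,0,0,0,0],[0,0,0,0,0,0],[0,0,0,0,0,0],[0,0,0,0,0,0]],
  ],
  fingers=5,
)

```text
t: 21.6
ee_pos: [0.4883, 0.1472, 0.1561]
ee_rot: [0.514, 0.857, 0.024, -0.037]
contact_force: [1.1, -0.3, 2.4]
finger_gap: 0.0198
finger_force: 30.0
```

>>> apply_moves(
  plan=[
    [[0.022,0,0.001,0,-0.019,0],[0.043,0,0.003,0,-0.037,0],[0.064,0,0.006,0,-0.056,0],[0.085,0,0.01,0,-0.075,0],[0.106,0,0.016,0,-0.094,0],[0.127,0,0.023,0,-0.112,0],[0.127,0,0.023,0,-0.112,0],[0.127,0,0.023,0,-0.112,0],[0.127,0,0.023,0,-0.112,0],[0.127,0,0.023,0,-0.112,0]],
  ],
)

```text
t: 22.43
ee_pos: [0.479, 0.1647, 0.154]
ee_rot: [0.51, 0.85, -0.065, 0.113]
contact_force: [1.9, 3.6, 1.5]
finger_gap: 0.0198
finger_force: 30.0
```

```bash
python3 a.py
python3 - <<'E'
from ang import *
p=json.load(open('ps.json')); f=eyes.grab_frame('scene')
b=cv2.resize(f['pixels'][115:215,130:230],(600,600),interpolation=cv2.INTER_CUBIC)[:,:,::-1].copy()
th=np.radians(angle(f,p)[0])
for i in range(6):
    q=(proj(f,pt(p,th+i*np.pi/3,.035,-.0085 if i else -.015))[0]-[130,115]+.4)*6; cv2.circle(b,tuple(int(v) for v in q),2,(0,0,255),-1)
cv2.imwrite('pics/c6.png',b)
E
```

```text
22.4833 (np.float64(84.4), np.float32(49.4))
```

View pics/c6.png

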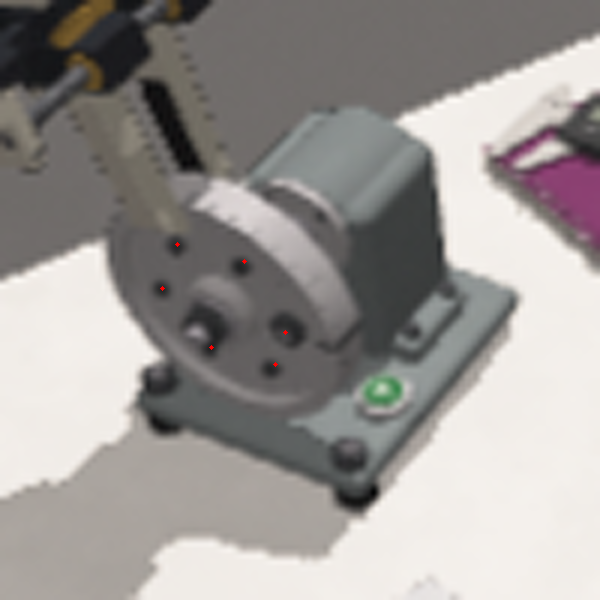

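The stud is at 84.4° against a target of about 84°, and the overlay sits on the stud at (285,332) and the screws. Settle and hand in.

>>> apply_moves(
  plan=[
    [[0,0,0,0,0,0],[0,0,0,0,0,0],[0,0,0,0,0,0],[0,0,0,0,0,0],[0,0,0,0,0,0],[0,0,0,0,0,0]],
  ],
)

```text
t: 23.03
ee_pos: [0.4789, 0.1647, 0.1539]
ee_rot: [0.51, 0.85, -0.066, 0.113]
contact_force: [4.3, 3.3, 2.3]
finger_gap: 0.02
finger_force: 30.0
```

```bash
python3 a.py; python3 -c "
from workcell import ticket
print(ticket.job_done())"
```

```text
23.0833 (np.float64(84.7), np.float32(49.4))
the job is handed in; nothing more can be done
None
```

I handed the job in at 23.1 s with the pulley gripped still at a stud angle of 84.7°, under 1° from the 84° midpoint of its left rest (63.5°) and right rest (104–104.5°), so its heavy side should be straight down.

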